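# Set and clamp the stop of a wire cheese cutter, then feed the cheese up to it

## Robot

A 6-joint arm with a two-finger parallel gripper is mounted at the origin on a cart in front of the work surface, level with it; the furniture and walls round the work are solid. World frame = base frame: x ahead of the robot, y to its left, z up, the work surface at z = 0. Lengths are in m, angles in rad, forces in N, time in s.
With the tool pointing down it reaches from about 0.3 to 0.775 m from the base axis. Payload 14.6 kg.
Tool frame: the origin (TCP) lies at the centre of the arm's flange, where the gripper is bolted on; the fingertips stand 199 mm ahead of it and the grasp point (between the pads) lies 180 mm ahead of it; z points along the fingers, y is the line along which they close (so a half turn about z gives the same grasp; the last joint's range is limited). The gripper opens to 94 mm and grips with 3 to 60 N. Pads are 16 mm wide; open, the fingers measure 119 mm over their backs; the gripper's body (75 mm by 177 mm) begins 78 mm behind the grasp point.
Start: joints at [1.178, 0.3, 1.521, -0, 1.321, -0.067], TCP at [0.176, 0.521, 0.405] pointing down, gripper open.
Joint ranges: [-3.03, 3.03], [-0.79, 2.21], [0.23, 2.52], [-1.04, 4.18], [0, 3.07], [-2.55, 2.55]. Speed limits (rad/s): [2.22, 2.22, 2.57, 3.14, 3.14, 3.14].

## Interface

Orientations are given as [roll, pitch, yaw] about the fixed x, y, z axes, in that order (R = Rz(yaw) Ry(pitch) Rx(roll)).
In Python, from station import ctrl gives the robot as it stands. The module is installed in compiled form; this text tells all that it offers.
- The arm moves only by the tool servo_tool, never from a script. Its argument "motion" is a list of rows, each a list of 5 numbers: the closure, from 0 (fully open) to 1 (shut), then the shift along the world's x, y, z in cm, then the turn about the world's z in degrees. A call has 1 to 20 rows; each row is the pose to reach, as a shift and turn from the pose commanded when the call began; what a row does not reach only later rows make up. A row lasts 1/8 s, in which the tool goes at most 62.5 mm and 10.7 degrees, less where a joint would pass 70% of its speed; a pose out of reach is approached as far as the arm can. A call with a gripper value outside its range is refused whole. The fingers move at their own pace and stop on an object; "squeeze" is the grip in N (left out, the last holds). Time passes only in rows, so rows that repeat a pose let the fingers close. It gives the time, the measured TCP pose, the force, the opening and the grip force at its end, in the units of the state.
- ctrl.get_obs(): the state, without advancing time (a new reading comes with each control period).
- ctrl.camera(name): name is "scene" or "top" or "wrist"; returns a dict with "image" (400x640x3 uint8, red, green, blue), "fx", "fy", "cx", "cy" (pixels), "camera_from_world" (4x4, takes a point from world to camera coordinates); the wrist camera has in their place "hand_eye" (4x4, takes a point from camera to tool coordinates, whose origin is the TCP and whose axes are the flange's). Camera axes: x right, y up, looking along -z (the intrinsics and any distortion apply to the point x, -y, -z); pixel columns grow to the right and rows downward; lengths in m; the calibration is good to about 2 mm. A picture is of the moment at which its call begins: read the wrist's pose just before it. There is no depth.
- ctrl.hand_in(): hands the job in; it is judged then, once.
The state is a dict: "time_s": time; "qpos": joint angles; "joint_vel": joint speeds; "tau": joint torques, N m; "ee_pos": TCP position; "eef_rot": TCP orientation; "force": force on the tool from outside, world axes, zero at the start; "moment": the same for the moment, N m; "grip_width": finger opening in m; "grip_force": force on a finger pad.
Only numpy, scipy, OpenCV 4.12 (cv2) and the standard library are available. Lean on these libraries where they do the work, as an engineer would, in place of code of your own. Each camera call takes 0.05 s, during which the arm holds its last target. There are 200 camera calls.

## Task

Set the cheese cutter to the portion size: swing its clamp lever open, slide the stop along the rail until its pointer stands at the long line on the scale, and swing the lever fully shut again. Then take the cheese from the chopping board, lay it flat on the cutter's feed end along the low guide with its cut face towards the wire, and slide it under the wire frame until the cut face rests against the stop. Leave the glass, mug and lemon where they are.

Things in the scene. Friction and masses are not known exactly. Their poses are not given: they have to be found in the camera images.
- cutter: Wire cheese cutter, fixed on the worktop: white board 170 (x) by 385 (y) mm, top 22 mm above the worktop. Origin on the worktop below the wire, mid depth. +z up, -y to the feed end (board ends at -170 mm), +y to the portion end (+215 mm) with the stop's rail (x 44 to 62 mm), +x away from the robot. Its rail, guide, scale and wire frame do not move.
- frame_top (a point): Middle of the black handle bar of the wire frame, 97 mm above the worktop (cutter x -14, y 0). The frame stands across the board: steel columns of 12 mm at cutter x -60 and +31 mm (feet 22 mm across, 5 mm high), all parts within 11 mm of y = 0; it ends 113 mm above the worktop. Opening under wire and bar 66 mm high above the board, 79 mm wide between the columns.
- guide (a point): Top middle of the low steel guide along the feed end, 10 mm high above the board, cutter y +4 to -168 mm. Its side towards the robot (cutter x +12 mm) is 5 mm from this point and is what the cheese lies along; fingers can pass above it.
- feed_lane (a point): Point on the cutter's board (22 mm up) at cutter x -14, y -85 mm: where the middle of the cheese's underside is when it lies along the guide on the feed end, its cut face 5 mm short of the wire.
- portion_line (a point): Middle of the portion line, on the grey scale strip along the board's edge nearest the robot, portion end: the only line across the strip's whole width (25 by 2.6 mm, dark; the ticks are 8 mm long). Cutter x -72, y +79 mm.
- stop (a joint): Slide of the stop along its rail, m: the stop face is 40 mm from the wire at 0 and moves away from it (cutter +y) as this grows, to 0.095; 0.035 at the portion line. Clamp open: slides with about 2 to 4 N and stays where left. Clamp shut: held firmly (slips only above about 50 N; creeps under 0.5 mm/s at 20 N).
- stop_pointer (a point): Tip of the small dark pointer at the stop plate's foot, robot side, above the scale, in the plate's mid plane. Axes as the cutter's. It is at the mark when its cutter y is that of the portion line.
- stop_face (a point): Middle of the stop plate's face towards the wire, 27 mm above the board. The aluminium plate is 8 mm thick (from here to cutter +y), 108 mm long across the board (56 mm to the robot side of here, 52 mm beyond), its top 71 mm above the worktop. Pinch it from above across its thickness, fingers part open to clear the wire frame, or push it.
- clamp (a joint): Clamp lever on the stop, vertical hinge, rad: 0 shut (points along the rail, cutter +y), grows as its knob swings towards the robot, to 1.55 (points to cutter -x). Shut, its flat cam grips the rail; it is free beyond 0.9. It goes over a hump near 0.3 (about 3 to 5 N at the knob), then snaps shut to 0; open, it stays where left, but the knob can drag the freed stop 10 to 20 mm.
- clamp_pivot (a point): On the lever's hinge axis, level with the lever bar, 66 mm above the worktop; moves with the stop (at cutter x +76 mm, 48 mm beyond the stop face in cutter +y). The carriage block under it is 55 (x) by 78 mm (y), its top 58 mm above the worktop.
- clamp_knob (a point): Middle of the black upright knob on the lever's end, to be grasped from above: round, 19 mm across, from 76 to 104 mm above the worktop, this point 90 mm above it and 74 mm from the hinge axis. Its axes turn with the lever.
- cheese: Loaf of hard cheese, 52 (x) by 160 (y) by 55 mm (z), 0.3 to 0.6 kg, loose, on the wooden chopping board right of the cutter (fixed, 21 mm thick). Origin: middle of its underside, below its centre of mass; +y is its long axis, towards the cut end. Flat long sides, grasped across x.
- cut_face (a point): Middle of the cheese's flat pale cut face (its +y end, with small holes; the other end is waxed): 80 mm from the cheese's origin along its +y, 27.5 mm above its underside. Axes as the cheese's.
- lemon: Lemon, 78 by 55 by 56 mm, loose on the chopping board beside the cheese; a bystander. Origin at its underside.
- glass: Drinking glass, 81 mm across, 93 mm high, standing left of the cutter; a bystander. Origin at the middle of its foot.
- mug: Mug, 82 mm across with handle, 91 mm high, standing near the glass; a bystander. Origin at its foot.

How it is judged:
By the outcome, as a careful person would: the job done as asked, in the order asked, and still so for the second after the job is handed in, with the robot touching nothing.
It also fails if it takes over 72 s, if anything falls off the work surface, if the arm or the gripper's body presses on something with over 40 N, if the wrist force passes 120 N, or if a joint passes its speed limit or range.

## Working session

There is one attempt and no reset: what is moved stays moved. The work goes in short steps, Python scripts to look and compute and a tool call to move; the robot and the scene stay as the last step left them, time stands still between calls to the robot, and variables do not carry over. Pictures are saved under pics/ and viewed, at most 10 in all, crops included, and the job is handed in when it is done.

Besides the shell and the picture viewer there is one more tool, called as name(argument=value, ...) on one line, values as JSON. servo_tool: Moves the arm, as the interface text tells. Its arguments: {"type":"object","properties":{"motion":{"type":"array","items":{"type":"array","items":{"type":"number"}}},"squeeze":{"type":"number"}},"required":["motion"]}

```bash
mkdir -p pics
cat > h.py <<'E'
import numpy as np, cv2
from station import ctrl
from scipy.spatial.transform import Rotation as R
def snap(name,fn):
    o=ctrl.get_obs(); c=ctrl.camera(name)
    if 'hand_eye' in c:
        T=np.eye(4);T[:3,:3]=R.from_euler('xyz',o['eef_rot']).as_matrix();T[:3,3]=o['ee_pos']
        wc=T@c['hand_eye']
    else: wc=np.linalg.inv(c['camera_from_world'])
    np.savez('pics/'+fn+'.npz',wc=wc,k=[c['fx'],c['fy'],c['cx'],c['cy']])
    cv2.imwrite('pics/'+fn+'.png',c['image'][:,:,::-1]); return c,o
def pix(fn,u,v,z):
    d=np.load('pics/'+fn+'.npz');fx,fy,cx,cy=d['k'];wc=d['wc']
    r=wc[:3,:3]@np.array([(u-cx)/fx,-(v-cy)/fy,-1.]);p=wc[:3,3]
    return (p+r*(z-p[2])/r[2]).round(4)
def proj(fn,P):
    d=np.load('pics/'+fn+'.npz');fx,fy,cx,cy=d['k'];q=np.linalg.inv(d['wc'])@np.append(P,1)
    return (fx*q[0]/-q[2]+cx, fy*-q[1]/-q[2]+cy)
E
python3 - <<'E'
from h import *
for n in('top','scene'):
    c,o=snap(n,n+'0'); print({k:v for k,v in c.items() if k!='image'})
a=cv2.imread('pics/top0.png');cv2.imwrite('pics/top0b.png',cv2.resize(a,(800,500)))
print(o)
E
```

```text
{'fx': 479.9859692905837, 'fy': 479.9859692905837, 'cx': 313.2871277448438, 'cy': 194.81492703333495, 'camera_from_world': array([[ 0.10434627, -0.99453649,  0.00300398, -0.07034323],
       [ 0.7804955 ,  0.08376046,  0.61952478, -0.41639916],
       [-0.61639162, -0.0623005 ,  0.78497135, -1.7525055 ],
       [ 0.        ,  0.        ,  0.        ,  1.        ]])}
{'fx': 384.9228381951305, 'fy': 384.9228381951305, 'cx': 314.9728297768663, 'cy': 198.30415380173662, 'camera_from_world': array([[ 0.48880658, -0.87219732, -0.01843782, -0.26092046],
       [ 0.48825758,  0.25599792,  0.83430786, -0.28242437],
       [-0.72296104, -0.41681758,  0.55099042, -1.13998814],
       [ 0.        ,  0.        ,  0.        ,  1.        ]])}
{'time_s': 0.05, 'qpos': array([ 1.17842698e+00,  3.00407833e-01,  1.52156577e+00, -7.42921065e-06,
        1.32070093e+00, -6.65888132e-02]), 'joint_vel': array([-0.00018569,  0.00251958, -0.00168776,  0.00089542, -0.00079092,
        0.00179049]), 'tau': array([-1.57274585e-04, -5.33213925e+01, -3.53707695e+01,  7.10092415e-02,
        2.35777104e-02, -4.99128248e-05]), 'ee_pos': array([0.17600834, 0.5210336 , 0.4041274 ]), 'eef_rot': array([-3.14051270e+00, -6.48071804e-05,  2.81581393e+00]), 'force': array([ 0.1199675 , -0.5152835 ,  0.33374497]), 'moment': array([0.04609408, 0.02732626, 0.00786091]), 'grip_force': 0.0, 'grip_width': 0.09418474987159742}
```

View pics/top0b.png

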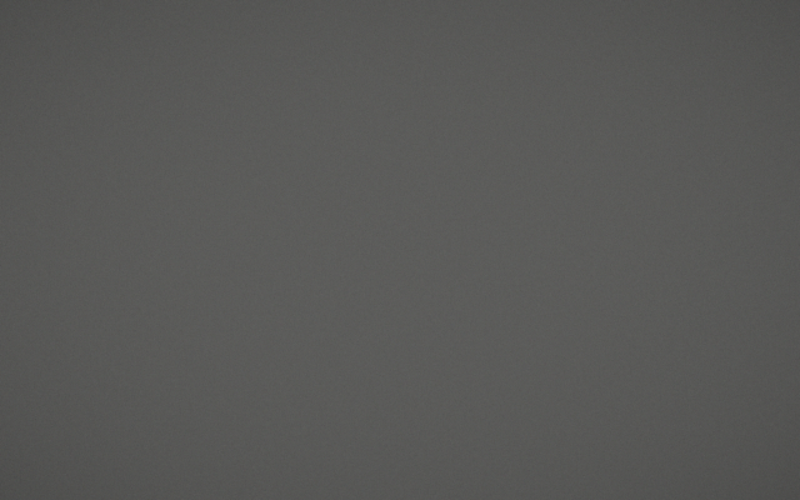

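View pics/scene0.png

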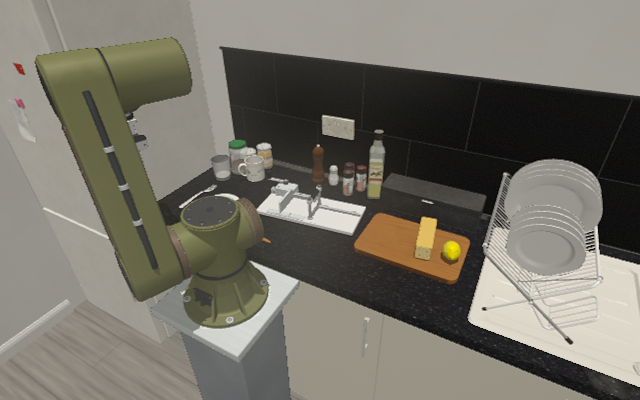

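The top camera gives only blank grey. The scene view shows the cutter near (313,210), the stop and lever near (287,190), the cheese at (427,238) and the lemon at (452,250).

Run:
```python
from h import *
for u,v,z in[(260,210,.022),(277,190,.022),(365,212,.022),(352,229,.022),(319,187,.1),(427,220,.076),(427,255,.021),(416,256,.021),(433,258,.021),(452,250,.05),(221,175,0),(256,178,0)]: print(u,v,pix('scene0',u,v,z))
c,o=snap('wrist','w0');print(c['hand_eye'],c['fx'],c['cx'],c['cy'])
```

```text
260 210 [0.3725 0.148  0.022 ]
277 190 [0.521  0.1706 0.022 ]
365 212 [ 0.5453 -0.2079  0.022 ]
352 229 [ 0.4292 -0.2081  0.022 ]
319 187 [ 0.5111 -0.0321  0.1   ]
427 220 [ 0.5283 -0.4377  0.076 ]
427 255 [ 0.4199 -0.4759  0.021 ]
416 256 [ 0.3988 -0.4464  0.021 ]
433 258 [ 0.4149 -0.4965  0.021 ]
452 250 [ 0.4457 -0.5435  0.05  ]
221 175 [0.5378 0.487  0.    ]
256 178 [0.5893 0.3304 0.    ]
[[ 3.90059884e-05  9.71608291e-01  2.36595283e-01  6.74667506e-02]
 [ 9.99999894e-01 -1.46421467e-04  4.36434426e-04  1.45388257e-04]
 [ 4.58685935e-04  2.36595241e-01 -9.71608193e-01  2.01365252e-02]
 [ 0.00000000e+00  0.00000000e+00  0.00000000e+00  1.00000000e+00]] 323.322816978572 321.67032962740586 203.68168479144612
```

servo_tool(motion=[[0,2.5,-5,1,3],[0,5,-10,1,6],[0,7.5,-15,1,9],[0,10,-20,1,12],[0,13,-26,1,15],[0,16,-32,1,19],[0,19,-38,1,20],[0,22,-43,1,20],[0,23,-45,1,20],[0,23,-45,1,20]])

```text
time_s: 1.4
ee_pos: [0.4066, 0.0696, 0.4144]
eef_rot: [-3.141, -0.001, -3.122]
force: [-0.9, 0.7, -0.0]
grip_width: 0.0942
grip_force: 0.0
```

Run:
```python
from h import *
c,o=snap('wrist','w1');print(o['ee_pos'],o['eef_rot'],o['time_s'])
a=cv2.imread('pics/w1.png');cv2.imwrite('pics/w1b.png',cv2.resize(a,(800,500),interpolation=cv2.INTER_CUBIC))
```

```text
[0.40659587 0.06956992 0.41437536] [-3.14145477e+00 -6.12896883e-04 -3.12150449e+00] 1.4
```

View pics/w1b.png

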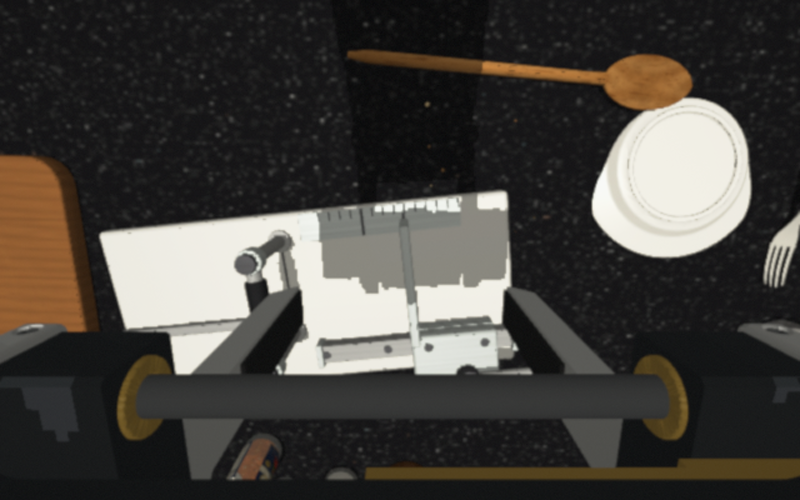

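The camera looks back with image-up towards the robot. Board corners are at about (100,233) and (507,192), the long line is near (362,220), the pointer near (403,215), and the lever and knob near (470,372) are partly hidden.

Run:
```python
from h import *
a=cv2.imread('pics/w1.png')[145:320,220:440];cv2.imwrite('pics/w1c.png',cv2.resize(a,(792,630))[:600])
A=pix('w1',100*.8,234*.8,.022);B=pix('w1',507*.8,191*.8,.022)
print(A,B,np.linalg.norm(B-A)); d=(B-A)/np.linalg.norm(B-A); yaw=np.arctan2(-d[0],d[1]); print('yaw',yaw)
X=np.array([d[1],-d[0],0]); O=A+.17*d+.085*X; O[2]=0
mid=(A+B)/2; O=mid-.0225*d+.085*X;O[2]=0; print(O)
print('line',pix('w1',362*.8,222*.8,.023),'exp',O-.072*X+.079*d,'ptr',pix('w1',403*.8,213*.8,.026))
print('handle',O-.014*X+[0,0,.097],[x/.8 for x in proj('w1',O-.014*X+[0,0,.097])])
```

```text
[ 0.4154 -0.2137  0.022 ] [0.3678 0.1642 0.022 ] 0.38088603282346806
yaw 0.12529937358084908
[ 0.47874549 -0.03645101  0.        ]
line [0.3989 0.0319 0.023 ] exp [0.39743718 0.03293169 0.        ] ptr [0.3893 0.0697 0.026 ]
handle [ 0.46485525 -0.03820061  0.097     ] [np.float64(264.0973521632087), np.float64(318.05412303560166)]
```

View pics/w1c.png

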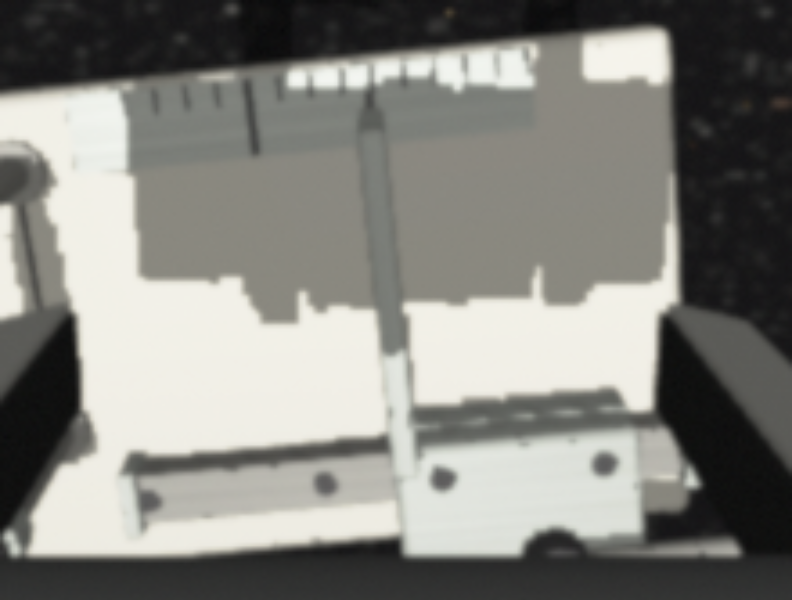

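```bash
cat >> h.py <<'E'
O=np.array([.4787,-.0365,0]);yaw=.1253
def setc(o,y):
    global O,yaw; O=np.array(o);yaw=y
def W(x,y,z): return O+np.array([np.cos(yaw)*x-np.sin(yaw)*y,np.sin(yaw)*x+np.cos(yaw)*y,z])
def C(p): p=p-O; return np.array([np.cos(yaw)*p[0]+np.sin(yaw)*p[1],-np.sin(yaw)*p[0]+np.cos(yaw)*p[1],p[2]]).round(4)
E
python3 - <<'E'
from h import *
L=C(pix('w1',290,177.8,.0225));P=C(pix('w1',322.8,170.6,.026));print(L,P,P-L)
face=.079+(P-L)[1]-.004
print('face',face,'pivot',W(.076,face+.048,.066),'knob',W(.076,face+.122,.09), [W(.076-.074*np.sin(t),face+.048+.074*np.cos(t),.09).round(3) for t in(0,.4,.8,1.2,1.55)])
print('line world',pix('w1',290,177.8,.0225),W(-.072,.079,.0225))
E
```

```text
[-0.0703  0.0782  0.0225] [-0.0752  0.117   0.026 ] [-0.0049  0.0388  0.0035]
face 0.1138 pivot [0.53388364 0.13352943 0.066     ] knob [0.52463569 0.20694928 0.09      ] [array([0.525, 0.207, 0.09 ]), array([0.497, 0.198, 0.09 ]), array([0.475, 0.178, 0.09 ]), array([0.462, 0.152, 0.09 ]), array([0.46 , 0.126, 0.09 ])]
line world [0.3992 0.0323 0.0225] [0.39739165 0.03288265 0.0225    ]
```

servo_tool(motion=[[0,3,4,-1,-10],[0,6,8,-2,-20],[0,9,11,-3,-30],[0,11.8,13.7,-4,-40],[0,11.8,13.7,-5,-50],[0,11.8,13.7,-5.4,-60],[0,11.8,13.7,-5.4,-70],[0,11.8,13.7,-5.4,-80],[0,11.8,13.7,-5.4,-82],[0,11.8,13.7,-5.4,-82]])

```text
time_s: 2.7
ee_pos: [0.5237, 0.2087, 0.3607]
eef_rot: [-3.142, -0.0, 1.737]
force: [-0.2, 0.1, 0.3]
grip_width: 0.0939
grip_force: 0.0
```

Run:
```python
from h import *
c,o=snap('wrist','w2');print(o['ee_pos'],o['eef_rot'],o['time_s'])
print(pix('scene0',349,195,0),pix('scene0',318,181,0),pix('scene0',361,190,0),pix('scene0',375,197,0),proj('w2',[.525,.207,.09]),proj('w2',[.534,.1335,.07]))
```

```text
[0.52365901 0.20871609 0.36065576] [-3.14150505e+00 -3.37885497e-05  1.73748376e+00] 2.7
[ 0.6544 -0.092   0.    ] [0.6934 0.0744 0.    ] [ 0.7123 -0.12    0.    ] [ 0.6896 -0.1914  0.    ] (np.float64(322.0811431827137), np.float64(214.360173688952)) (np.float64(318.413757977426), np.float64(286.13884601157133))
```

View pics/w2.png

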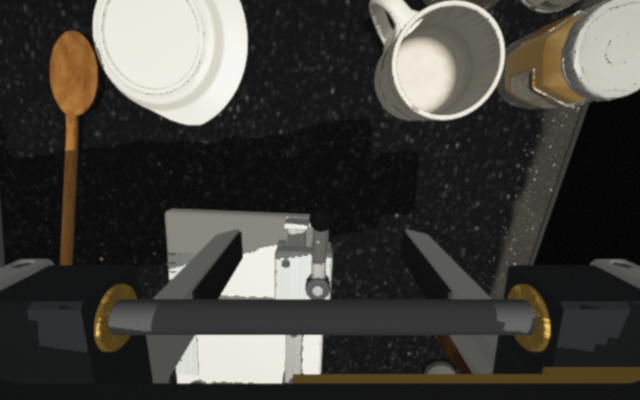

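The knob shows at (320,217) and the pivot at (318,288), which agrees with my prediction to about 3 mm. I'll go down and grasp the knob.

servo_tool(motion=[[0,0,-0.2,-4,0],[0,0,-0.4,-8,0],[0,0,-0.4,-8.7,0],[0.5,0,-0.4,-8.7,0],[0.9,0,-0.4,-8.7,0],[0.9,0,-0.4,-8.7,0],[0.9,0,-0.4,-8.7,0],[0.9,0,-0.4,-8.7,0],[0.9,0,-0.4,-8.7,0]], squeeze=12)

```text
time_s: 3.88
ee_pos: [0.524, 0.204, 0.2737]
eef_rot: [-3.142, 0.0, 1.734]
force: [-0.2, -0.4, -0.3]
grip_width: 0.0375
grip_force: 0.0
```

servo_tool(motion=[[0.9,0,0,0,0],[0.9,0,0,0,0],[0.9,0,0,0,0],[0.9,0,0,0,0]])

```text
time_s: 4.38
ee_pos: [0.524, 0.204, 0.2736]
eef_rot: [-3.141, 0.0, 1.734]
force: [-0.0, 0.4, 0.1]
grip_width: 0.0185
grip_force: 12.0
```

servo_tool(motion=[[0.9,-0.5,-0.1,0,4.3],[0.9,-1.1,-0.2,0,8.6],[0.9,-1.6,-0.4,0,13],[0.9,-2.1,-0.6,0,17],[0.9,-3.1,-1.1,0,26],[0.9,-4.0,-1.8,0,34],[0.9,-4.8,-2.6,0,43],[0.9,-5.4,-3.5,0,52],[0.9,-5.9,-4.5,0,60],[0.9,-6.3,-5.5,0,69],[0.9,-6.45,-6.6,0,77],[0.9,-6.5,-7.3,0,82],[0.9,-6.5,-7.3,0,82]], squeeze=15)

```text
time_s: 6.0
ee_pos: [0.4593, 0.1308, 0.2737]
eef_rot: [3.141, 0.001, -3.119]
force: [4.7, 0.6, -4.5]
grip_width: 0.0187
grip_force: 15.0
```

servo_tool(motion=[[0.6,0,0,0,0],[0.6,0,0,0,0],[0.6,0,0,0,0],[0.6,0,0,4,0],[0.6,-1,-2,6,3],[0.6,-2,-5.3,6,6],[0.6,-2,-5.3,6,6],[0.6,-2,-5.3,6,6]])

```text
time_s: 7.0
ee_pos: [0.4392, 0.0784, 0.3337]
eef_rot: [3.141, 0.0, -3.015]
force: [-0.5, -0.4, -0.2]
grip_width: 0.0376
grip_force: 0.0
```

Run:
```python
from h import *
c,o=snap('wrist','w3');print(o['ee_pos'],o['eef_rot'],o['time_s'],o['grip_width'])
a=cv2.imread('pics/w3.png')[80:400,120:520];cv2.imwrite('pics/w3c.png',cv2.resize(a,None,fx=1.8,fy=1.8))
```

```text
[0.43918755 0.07837105 0.33366933] [ 3.14149696e+00  9.62844315e-05 -3.01475447e+00] 7.0 0.03761272366528232
```

View pics/w3c.png

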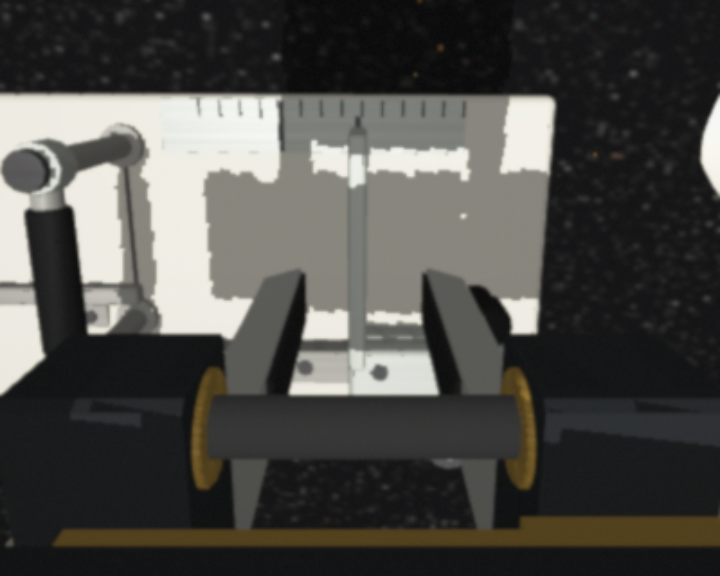

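The line is at crop (281,125) and the pointer tip at (357,119). The board edges lie level in the picture, and the knob sits behind the right finger.

Run:
```python
from h import *
f=lambda u,v,z:pix('w3',120+(u+.5)/1.8,80+(v+.5)/1.8,z)
l=f(281,125,.0225);p=f(357,119,.027);print(C(l),C(p),C(p)[1]-C(l)[1]); print('corner',C(f(553,96,.022)),'edge',C(f(30,94,.022)), C(f(300,95,.022)))
pl=f(357,170,.071);print('plate top',C(pl),pl,'col',C(f(125,130,.113)),'handle end',C(f(62,150,.097)))
print(W(-.025,C(pl)[1],0))
```

```text
[-0.0709  0.0782  0.0225] [-0.0741  0.1159  0.027 ] 0.0377
corner [-0.0851  0.2118  0.022 ] edge [-0.0856 -0.0442  0.022 ] [-0.0854  0.0879  0.022 ]
plate top [-0.0558  0.1163  0.071 ] [0.4088 0.0719 0.071 ] col [-0.0758  0.0375  0.113 ] handle end [-0.0671  0.0068  0.097 ]
[0.43936171 0.07576392 0.        ]
```

servo_tool(motion=[[0.6,0,-0.25,-4,0],[0.6,0,-0.25,-8,0],[0.6,0,-0.25,-9.6,0],[0.6,0,-0.25,-9.6,0],[1,0,-0.25,-9.6,0],[1,0,-0.25,-9.6,0],[1,0,-0.25,-9.6,0],[1,0,-0.25,-9.6,0],[1,0,-0.25,-9.6,0]], squeeze=20)

```text
time_s: 8.18
ee_pos: [0.4391, 0.0756, 0.2381]
eef_rot: [3.142, 0.001, -3.014]
force: [-1.9, -0.1, 5.5]
grip_width: 0.0082
grip_force: 20.0
```

servo_tool(motion=[[1,0,0,0,0],[1,0.1,-0.7,0,0],[1,0.2,-1.4,0,0],[1,0.25,-2.1,0,0],[1,0.35,-2.8,0,0],[1,0.45,-3.4,0,0],[1,0.45,-3.75,0,0],[1,0.45,-3.75,0,0],[1,0.45,-3.75,0,0]])

```text
time_s: 9.3
ee_pos: [0.4437, 0.0378, 0.2381]
eef_rot: [-3.141, 0.001, -3.014]
force: [-0.9, -1.0, 6.1]
grip_width: 0.0081
grip_force: 20.0
```

Run:
```python
from h import *
c,o=snap('wrist','w4');print(C(o['ee_pos']),o['time_s'],o['grip_width'],proj('w4',W(-.072,.079,.023)))
a=cv2.imread('pics/w4.png')[60:260,200:440];cv2.imwrite('pics/w4c.png',cv2.resize(a,None,fx=3,fy=3,interpolation=cv2.INTER_CUBIC))
```

```text
[-0.0254  0.0781  0.2381] 9.3 0.008087711049888521 (np.float64(323.98082154792115), np.float64(160.4582899553273))
```

View pics/w4c.png

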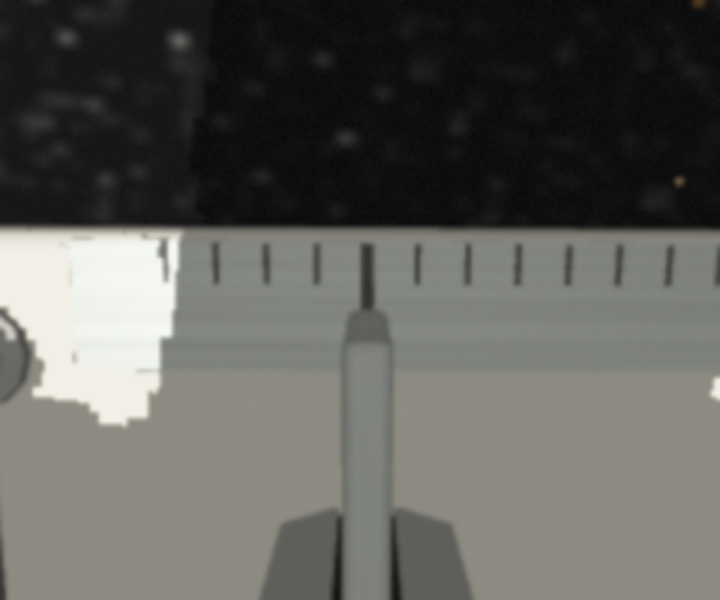

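The pointer tip sits on the long line: line at x≈368, plate centre at 367. Now I'll regrasp the knob.

servo_tool(motion=[[0.8,0,0,0,0],[0.7,0,0,0,0],[0.7,0,0,4,0],[0.6,0,0,8,0],[0.5,1,2.7,8,0],[0.5,2,5.5,8,0],[0.5,2,5.5,8,0],[0.5,2,5.5,5,0],[0.5,2,5.5,3.6,0],[0.5,2,5.5,3.6,0],[0.9,2,5.5,3.6,0],[0.9,2,5.5,3.6,0],[0.9,2,5.5,3.6,0],[0.9,2,5.5,3.6,0],[0.9,2,5.5,3.6,0],[0.9,2,5.5,3.6,0],[0.9,2,5.5,3.6,0]], squeeze=15)

```text
time_s: 11.48
ee_pos: [0.4636, 0.0931, 0.2739]
eef_rot: [3.142, 0.0, -3.014]
force: [-1.7, -1.0, 7.0]
grip_width: 0.0181
grip_force: 15.0
```

Run:
```python
from h import *
c,o=snap('wrist','w5');p=o['ee_pos'];print(p,C(p),o['time_s'],o['grip_width'],o['force'],o['eef_rot'])
t0=np.arctan2(.075-C(p)[0],C(p)[1]-.1221);print(t0)
k=lambda t:W(.075-.074*np.sin(t),.1221+.074*np.cos(t),0)
for t in np.r_[np.arange(1.4,-.01,-.1)]: print(round(t,2),((k(t)-p)[:2]*100).round(2),round(np.degrees(t-1.457),0))
# where's the plate? edges along a row
print([x for x in proj('w5',W(-.06,.0781,.071))],proj('w5',W(-.072,.0785,.0225)))
```

```text
[0.46357999 0.09310349 0.27394135] [0.0012 0.1305 0.2739] 11.475 0.018137074288756452 [-1.68030442 -1.0262515   7.00855479] [ 3.14157002e+00  4.15204136e-04 -3.01352589e+00]
1.4574629300294926
1.4 [0.03 0.43] -3.0
1.3 [0.11 1.16] -9.0
1.2 [0.25 1.89] -15.0
1.1 [0.46 2.6 ] -20.0
1.0 [0.75 3.28] -26.0
0.9 [1.1  3.93] -32.0
0.8 [1.52 4.54] -38.0
0.7 [1.99 5.11] -43.0
0.6 [2.52 5.63] -49.0
0.5 [3.1  6.09] -55.0
0.4 [3.72 6.49] -61.0
0.3 [4.37 6.83] -66.0
0.2 [5.06 7.1 ] -72.0
0.1 [5.77 7.3 ] -78.0
-0.0 [6.5  7.43] -83.0
[np.float64(227.91835929369844), np.float64(136.27512549154412)] (np.float64(247.16884548317103), np.float64(116.13761968612327))
```

servo_tool(motion=[[0.9,0.03,0.43,0,-3],[0.9,0.11,1.16,0,-9],[0.9,0.25,1.89,0,-15],[0.9,0.46,2.6,0,-20],[0.9,0.75,3.28,0,-26],[0.9,1.1,3.93,0,-32],[0.9,1.52,4.54,0,-38],[0.9,1.99,5.11,0,-43],[0.9,2.52,5.63,0,-49],[0.9,3.1,6.09,0,-55],[0.9,3.72,6.49,0,-61],[0.9,4.37,6.83,0,-66],[0.9,5.06,7.1,0,-72],[0.9,5.77,7.3,0,-78],[0.9,6.5,7.43,0,-83],[0.9,6.7,7.4,0,-83],[0.9,6.7,7.4,0,-83]])

```text
time_s: 13.65
ee_pos: [0.5298, 0.167, 0.2736]
eef_rot: [-3.137, -0.0, 1.821]
force: [-14.4, -3.5, 12.8]
grip_width: 0.0181
grip_force: 15.0
```

Run:
```python
from h import *
o=ctrl.get_obs();print(C(o['ee_pos']),o['time_s'])
```

```text
[0.0762 0.1955 0.2736] 13.65
```

servo_tool(motion=[[0.6,0,0,0,0],[0.3,0,0,0,0],[0.3,0,0,0,0],[0,0,0,4,0],[0,0,-1,8,10],[0,-1,-3,9,20],[0,-2,-5,9,30],[0,-3,-6,9,40],[0,-3,-6,9,50],[0,-3,-6,9,60],[0,-3,-6,9,70],[0,-3,-6,9,80],[0,-3,-6,9,83],[0,-3,-6,9,83]])

```text
time_s: 15.4
ee_pos: [0.5006, 0.107, 0.3636]
eef_rot: [-3.142, 0.0, -3.014]
force: [0.4, 0.4, -0.7]
grip_width: 0.0939
grip_force: 0.0
```

Run:
```python
from h import *
c,o=snap('wrist','w6');print(o['ee_pos'],o['eef_rot'],o['time_s'],proj('w6',W(-.072,.079,.023)))
a=cv2.imread('pics/w6.png')[40:330,170:480];cv2.imwrite('pics/w6c.png',cv2.resize(a,None,fx=2.05,fy=2.05,interpolation=cv2.INTER_CUBIC))
```

```text
[0.50055866 0.10703914 0.3636021 ] [-3.14156568e+00  4.81784563e-06 -3.01412522e+00] 15.4 (np.float64(257.13946643667833), np.float64(76.06500212891376))
```

View pics/w6c.png

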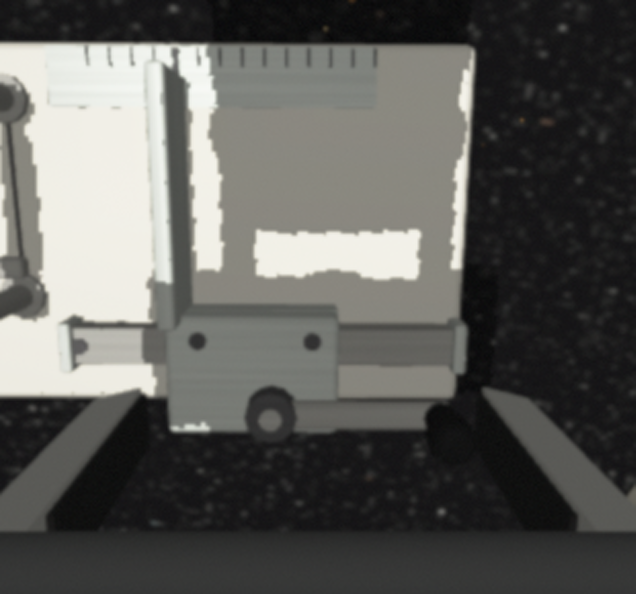

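The lever is shut, parallel to the rail. The plate's top front edge is at crop (147–164, 65), and it hides the pointer.

Run:
```python
from h import *
f=lambda u,v,z:C(pix('w6',170+u/2.05,40+v/2.05,z))
print('top edges',f(147,66,.071),f(163,66,.071),'lower',f(155,270,.071),f(171,270,.071))
print('line',f(175,55,.0225),'corner',f(473,45,.022),'pivot',f(270,418,.075),'knob',f(445,428,.1))
a=cv2.imread('pics/w6.png')[55:90,200:300];cv2.imwrite('pics/w6d.png',cv2.resize(a,None,fx=7,fy=7,interpolation=cv2.INTER_CUBIC))
```

```text
top edges [-0.0682  0.076   0.071 ] [-0.0683  0.0822  0.071 ] lower [0.0107 0.0748 0.071 ] [0.0107 0.0815 0.071 ]
line [-0.0801  0.0776  0.0225] corner [-0.0847  0.2121  0.022 ] pivot [0.074  0.1218 0.075 ] knob [0.0685 0.1918 0.1   ]
```

servo_tool(motion=[[0,-2,-2,0,0],[0,-4,-5,0,0],[0,-6,-7,0,0],[0,-6,-7,0,0]])

```text
time_s: 15.95
ee_pos: [0.4399, 0.0363, 0.3639]
eef_rot: [-3.141, 0.001, -3.016]
force: [0.7, -0.2, -0.5]
grip_width: 0.0937
grip_force: 0.0
```

Run:
```python
from h import *
c,o=snap('wrist','w7');print(o['ee_pos'],o['time_s']);u,v=proj('w7',W(-.072,.079,.023));print(u,v)
u,v=int(u),int(v)
a=cv2.imread('pics/w7.png')[v-40:v+60,u-60:u+60];cv2.imwrite('pics/w7c.png',cv2.resize(a,None,fx=6,fy=6,interpolation=cv2.INTER_CUBIC))
```

```text
[0.43991097 0.03629783 0.36390871] 15.95
324.0303271341668 150.89962790089623
```

View pics/w7c.png

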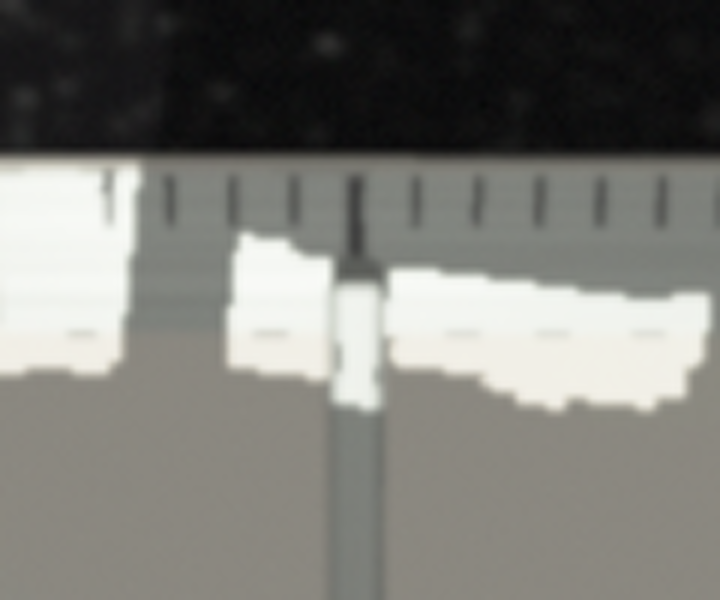

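The pointer (357) is on the line (355), within 0.3 mm. On to the cheese.

servo_tool(motion=[[0,0.5,-5,2,0],[0,1,-11,2,-2],[0,1.5,-17,2,-4],[0,2,-23,2,-6],[0,2.5,-29,2,-7],[0,3,-35,2,-7],[0,3,-41,2,-7],[0,3,-46,2,-7],[0,3,-48,2,-7],[0,3,-48,2,-7]])

```text
time_s: 17.25
ee_pos: [0.471, -0.4436, 0.3825]
eef_rot: [3.141, -0.001, -3.137]
force: [0.6, 0.9, 0.0]
grip_width: 0.0938
grip_force: 0.0
```

Run:
```python
from h import *
c,o=snap('wrist','w8');print(o['ee_pos'],o['eef_rot'],o['time_s'],o['qpos'])
a=cv2.imread('pics/w8.png');cv2.imwrite('pics/w8b.png',cv2.resize(a,None,fx=1.25,fy=1.25,interpolation=cv2.INTER_CUBIC))
```

```text
[ 0.47103055 -0.44363233  0.38254539] [ 3.14081303e+00 -6.43776660e-04 -3.13723224e+00] 17.25 [-8.12054059e-01  5.35741712e-01  1.24202167e+00  6.61967059e-05
  1.36483827e+00 -2.38722411e+00]
```

View pics/w8b.png

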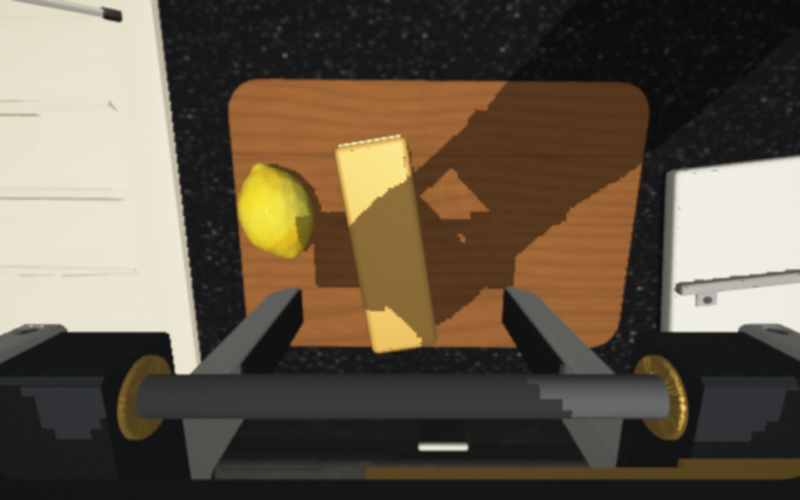

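The pale cut end faces the robot, with top corners at (337,149) and (405,139). The waxed end is at (375,352) and (435,345). The lemon's edge is at (313,215).

Run:
```python
from h import *
f=lambda u,v,z:pix('w8',u*.8,v*.8,z)
nl,nr,fr,fl=[f(u,v,.076) for u,v in((337,149),(405,139),(435,345),(375,352))]
print(nl,nr,fr,fl,[np.linalg.norm(a-b) for a,b in((nl,nr),(fl,fr),(nl,fl),(nr,fr))])
d=(nl+nr-fl-fr);d/=np.linalg.norm(d);h=np.degrees(np.arctan2(d[1],d[0]));c=(nl+nr+fl+fr)/4
print('center',c,'heading',h,'width dir angle of near edge',np.degrees(np.arctan2(*(nl-nr)[[1,0]])),'grasp',c-.028*d)
print('lemon edges',[f(u,v,.049) for u,v in((313,215),(295,258),(263,163))])
g=c-.028*d
# lemon in cheese frame: lateral distance
n=np.array([-d[1],d[0],0]);print([( (f(u,v,.049)-g)@n,(f(u,v,.049)-g)@d) for u,v in((313,215),(305,245),(290,257))])
print('target feed', W(-.014,-.085-.028,.058), 'short', W(-.014,-.115-.028,0))
```

```text
[ 0.3987 -0.4886  0.076 ] [ 0.3919 -0.442   0.076 ] [ 0.5447 -0.4179  0.076 ] [ 0.5508 -0.4643  0.076 ] [np.float64(0.04709352397092404), np.float64(0.04679925213077662), np.float64(0.15402889339341494), np.float64(0.15468888130696395)]
center [ 0.471525 -0.4532    0.076   ] heading -170.98009566995017 width dir angle of near edge -81.69783876511617 grasp [ 0.49917875 -0.44881023  0.076     ]
lemon edges [array([ 0.4482, -0.5132,  0.049 ]), array([ 0.4828, -0.5292,  0.049 ]), array([ 0.4088, -0.5491,  0.049 ])]
[(np.float64(0.05560119924740498), np.float64(0.06044321604357942)), (np.float64(0.0667554378039872), np.float64(0.03801459677660587)), (np.float64(0.08065295999661781), np.float64(0.030196740490811294))]
target feed [ 0.47893164 -0.15036372  0.058     ] short [ 0.48268081 -0.18012852  0.        ]
```

servo_tool(motion=[[0,1.4,-0.2,0,4],[0,2.8,-0.5,-2,8.7],[0,2.8,-0.5,-7,8.7],[0,2.8,-0.5,-12,8.7],[0,2.8,-0.5,-14.5,8.7],[0,2.8,-0.5,-14.5,8.7],[0.6,2.8,-0.5,-14.5,8.7],[0.6,2.8,-0.5,-14.5,8.7],[0.6,2.8,-0.5,-14.5,8.7],[0.6,2.8,-0.5,-14.5,8.7],[0.6,2.8,-0.5,-14.5,8.7],[0.6,2.8,-0.5,-14.5,8.7],[0.6,2.8,-0.5,-14.5,8.7]], squeeze=45)

```text
time_s: 18.92
ee_pos: [0.4985, -0.4481, 0.2389]
eef_rot: [-3.141, 0.0, -2.984]
force: [-0.1, -1.0, 4.3]
grip_width: 0.0516
grip_force: 45.0
```

servo_tool(motion=[[0.6,0,0,2,0],[0.6,0,0,5,0],[0.6,0,0,9,0],[0.6,0,3,10,-10],[0.6,-0.5,6,10,-20],[0.6,-0.5,9,10,-30],[0.6,-1,12,10,-40],[0.6,-1,15,10,-50],[0.6,-1.5,18,10,-60],[0.6,-1.5,21,10,-70],[0.6,-2,24,10,-80],[0.6,-2,27,10,-90],[0.6,-2,28.5,10,-91.8],[0.6,-2,28.5,10,-91.8],[0.6,-2,28.5,6,-91.8],[0.6,-2,28.5,4,-91.8],[0.6,-2,28.5,4,-91.8]])

```text
time_s: 21.05
ee_pos: [0.4783, -0.1635, 0.2779]
eef_rot: [-3.139, -0.001, 1.697]
force: [1.0, -0.7, -3.8]
grip_width: 0.052
grip_force: 44.9
```

Run:
```python
from h import *
c,o=snap('wrist','w9');snap('scene','s9');p=o['ee_pos'];print(p,C(p),o['eef_rot'],o['time_s'],o['grip_width'],o['force'],o['moment'],o['qpos'])
a=cv2.imread('pics/w9.png');b=cv2.imread('pics/s9.png')[150:290,240:440]
cv2.imwrite('pics/w9b.png',np.vstack([cv2.resize(a[:300],(560,262)),cv2.resize(b,(560,330))]))
```

```text
[ 0.47830779 -0.16345116  0.27787351] [-0.0163 -0.1259  0.2779] [-3.13928570e+00 -1.24867441e-03  1.69728455e+00] 21.05 0.051953606435648274 [ 0.99000372 -0.74408868 -3.82834718] [-0.18641375  0.06059869  0.01403481] [-4.01746711e-01  3.49888638e-01  1.77541106e+00 -9.89395554e-05
  1.01891482e+00 -5.28184389e-01]
```

servo_tool(motion=[[0.6,0,0,-1.2,0],[0.6,0,0,-2.4,0],[0.6,0,0,-3.2,0],[0.6,0,0,-3.6,0],[0.6,0,0,-3.6,0]])

```text
time_s: 21.78
ee_pos: [0.4782, -0.1629, 0.2418]
eef_rot: [-3.14, -0.001, 1.697]
force: [-4.5, 0.0, -7.0]
grip_width: 0.0518
grip_force: 45.0
```

servo_tool(motion=[[0.6,0,0,0,0],[0.6,0,0,-0.1,0],[0.6,0,0,-0.1,0]])

```text
time_s: 22.15
ee_pos: [0.4782, -0.1629, 0.2416]
eef_rot: [-3.14, -0.001, 1.697]
force: [-9.1, 0.2, -2.7]
grip_width: 0.0518
grip_force: 45.0
```

Run:
```python
from h import *
o=ctrl.get_obs();print(C(o['ee_pos']),o['force'],o['moment'])
```

```text
[-0.0163 -0.1254  0.2416] [-9.09062418  0.24845325 -2.74641048] [-0.29677333  1.69839021 -0.26974986]
```

servo_tool(motion=[[0.6,-0.1,0,0,0],[0.6,-0.3,0,0,0],[0.6,-0.3,0,0,0],[0.6,-0.3,0,0,0]])

```text
time_s: 22.65
ee_pos: [0.4757, -0.1629, 0.2418]
eef_rot: [3.141, 0.0, 1.697]
force: [0.3, -0.2, -5.2]
grip_width: 0.0517
grip_force: 45.0
```

servo_tool(motion=[[0.6,0,0,-0.1,0],[0.6,0,0,-0.1,0]])

```text
time_s: 22.9
ee_pos: [0.4755, -0.1629, 0.2405]
eef_rot: [-3.142, -0.0, 1.697]
force: [-0.0, 1.5, -5.5]
grip_width: 0.0517
grip_force: 45.0
```

servo_tool(motion=[[0.6,0,0,-0.1,0],[0.6,0,0,-0.2,0],[0.6,0,0,-0.2,0]])

```text
time_s: 23.28
ee_pos: [0.4757, -0.1631, 0.2398]
eef_rot: [3.141, 0.0, 1.697]
force: [-4.8, -0.1, 13.1]
grip_width: 0.0514
grip_force: 45.0
```

Run:
```python
from h import *
o=ctrl.get_obs();print(C(o['ee_pos']),o['force'],o['moment'])
```

```text
[-0.0188 -0.1252  0.2398] [-4.80449966 -0.05588068 13.13603819] [0.41820115 1.63729444 0.18717342]
```

servo_tool(motion=[[0.4,0,0,0.1,0],[0.35,0,0,0.2,0],[0.35,0,0,0.2,0],[0.35,0,0,0.2,0],[0.6,0,0,0.2,0],[0.6,0,0,0.2,0],[0.6,0,0,0.2,0],[0.6,0,0,0.2,0],[0.6,0,0,0.2,0]], squeeze=15)

```text
time_s: 24.4
ee_pos: [0.4755, -0.1629, 0.2406]
eef_rot: [3.142, 0.0, 1.697]
force: [1.4, -0.0, -1.5]
grip_width: 0.0517
grip_force: 15.0
```

Run:
```python
from h import *
o=ctrl.get_obs();print(C(o['ee_pos']),o['force'],o['moment'],o['grip_width'],o['grip_force'])
```

```text
[-0.0189 -0.125   0.2406] [ 1.44548141 -0.04615045 -1.49702437] [-0.08340622 -0.10827559 -0.03544683] 0.05165848408494601 14.99233290553093
```

servo_tool(motion=[[0.6,0.15,0,0,0],[0.6,0.05,1,0,0],[0.6,-0.1,2,0,0],[0.6,-0.2,3,0,0],[0.6,-0.35,4,0,0],[0.6,-0.35,4,0,0]])

```text
time_s: 25.15
ee_pos: [0.4719, -0.1221, 0.2406]
eef_rot: [-3.141, -0.0, 1.698]
force: [0.0, 1.0, -2.5]
grip_width: 0.0519
grip_force: 15.0
```

servo_tool(motion=[[0.6,0.0,1,0,0],[0.6,-0.1,2,0,0],[0.6,-0.2,3,0,0],[0.6,-0.35,4,0,0],[0.6,-0.4,4.5,0,0],[0.6,-0.4,4.5,0,0]])

```text
time_s: 25.9
ee_pos: [0.4678, -0.0776, 0.2406]
eef_rot: [-3.14, -0.001, 1.697]
force: [-5.1, 2.2, 2.8]
grip_width: 0.0519
grip_force: 15.0
```

servo_tool(motion=[[0.6,0.1,0,0,0],[0.6,0.2,0,0,0],[0.6,0.2,0,0,0]])

```text
time_s: 26.28
ee_pos: [0.4689, -0.0777, 0.2405]
eef_rot: [-3.135, -0.002, 1.697]
force: [-21.6, 2.6, 17.3]
grip_width: 0.0518
grip_force: 15.0
```

Run:
```python
from h import *
o=ctrl.get_obs();print(C(o['ee_pos']),o['force'],o['moment'],o['grip_width'],o['grip_force'])
```

```text
[-0.0149 -0.0396  0.2405] [-21.61637732   2.64116195  17.28816736] [ 0.16981202  4.15987311 -0.18593165] 0.051845087780042 15.01083567738533
```

servo_tool(motion=[[0.6,-0.2,0,0,0],[0.6,-0.2,0.1,0,0],[0.6,-0.2,0.2,0,0],[0.6,-0.2,0.2,0,0]])

```text
time_s: 26.78
ee_pos: [0.4678, -0.0765, 0.2406]
eef_rot: [-3.14, 0.001, 1.697]
force: [-7.7, -9.2, 1.9]
grip_width: 0.0517
grip_force: 15.0
```

servo_tool(motion=[[0.6,0,0.1,0,0],[0.6,0,0.2,0,0],[0.6,0,0.2,0,0]])

```text
time_s: 27.15
ee_pos: [0.4677, -0.0747, 0.2406]
eef_rot: [-3.139, 0.002, 1.697]
force: [-9.8, -13.3, 4.3]
grip_width: 0.0517
grip_force: 15.0
```

Run:
```python
from h import *
c,o=snap('wrist','w10');p=o['ee_pos'];print(C(p),o['force'],o['moment'])
im=c['image']
for x in(-.03,-.005):
  print(x)
  for y in np.arange(.055,.092,.002):
    u,v=proj('w10',W(x,y,.074)); print(round(y,3),(round(u),round(v)),im[int(round(v)),int(round(u))])
def prof(x,y0,y1,z): 
    return [tuple(im[int(round(v)),int(round(u))]) for u,v in(proj('w10',W(x,y,z)) for y in np.arange(y0,y1,.002))]
for x in (-.066,-.05): print('plate',x,[(int(a[0]),int(a[1]),int(a[2])) for a in prof(x,.064,.092,.071)])
```

```text
[-0.0157 -0.0366  0.2406] [ -9.78794333 -13.25429181   4.27965301] [-2.24956430e+00  1.89587445e+00  1.77321996e-03]
-0.03
0.055 (287, 67) [245 211 117]
0.057 (287, 62) [245 213 117]
0.059 (287, 57) [245 213 117]
0.061 (287, 51) [245 213 118]
0.063 (287, 46) [245 212 117]
0.065 (286, 41) [244 212 118]
0.067 (286, 36) [239 202 110]
0.069 (286, 30) [207 162  82]
0.071 (286, 25) [157 148 108]
0.073 (286, 20) [135 139 133]
0.075 (286, 14) [234 237 231]
0.077 (286, 9) [229 232 226]
0.079 (286, 3) [217 220 212]
0.081 (286, -2) [20 21 22]
0.083 (285, -8) [21 21 23]
0.085 (285, -14) [22 23 23]
0.087 (285, -19) [86 69 32]
0.089 (285, -25) [104  89  64]
0.091 (285, -31) [239 237 228]
-0.005
0.055 (346, 67) [244 209 114]
0.057 (346, 62) [244 209 114]
0.059 (346, 57) [244 211 114]
0.061 (347, 51) [244 210 115]
0.063 (347, 46) [244 209 115]
0.065 (347, 41) [243 210 116]
0.067 (347, 36) [228 185  99]
0.069 (347, 30) [203 159  83]
0.071 (347, 25) [146 133 101]
0.073 (347, 20) [144 147 141]
0.075 (347, 14) [232 235 229]
0.077 (347, 9) [228 232 225]
0.079 (347, 3) [216 220 211]
0.081 (348, -2) [19 22 21]
0.083 (348, -8) [22 23 23]
0.085 (348, -14) [20 22 22]
0.087 (348, -19) [86 68 30]
0.089 (348, -25) [104  90  65]
0.091 (348, -31) [239 237 229]
plate -0.066 [(237, 239, 234), (105, 103, 104), (225, 229, 223), (234, 238, 232), (94, 96, 92), (156, 159, 152), (235, 239, 233), (232, 234, 228), (221, 224, 217), (22, 24, 24), (19, 21, 21), (20, 21, 23), (86, 68, 29), (87, 69, 32)]
plate -0.05 [(196, 200, 191), (85, 87, 82), (84, 87, 83), (86, 87, 83), (84, 86, 83), (161, 164, 157), (235, 238, 232), (230, 233, 227), (219, 222, 215), (20, 22, 22), (22, 23, 24), (19, 20, 22), (87, 68, 31), (88, 69, 33)]
```

Run:
```python
from h import *
im=cv2.imread('pics/w10.png')[:,:,::-1];i9=cv2.imread('pics/w9.png')[:,:,::-1]
for r in range(10,44,1): print(r,[im[r,u].tolist() for u in(225,240,275,300,330,350)],[i9[r+k,310].tolist() for k in(0,)])
y=np.where((i9[:,310,0].astype(int)-i9[:,310,2]>60))[0];print(y[:3])
r0=y[0];print([i9[r,310].tolist() for r in range(r0-8,r0+14)])
```

```text
10 [[232, 235, 229], [231, 234, 228], [231, 234, 227], [230, 233, 227], [229, 233, 226], [228, 232, 226]] [[19, 21, 21]]
11 [[233, 236, 230], [233, 236, 230], [232, 235, 229], [231, 234, 228], [230, 233, 227], [229, 233, 226]] [[19, 19, 18]]
12 [[235, 238, 232], [234, 237, 231], [234, 236, 231], [232, 235, 230], [231, 234, 228], [231, 234, 228]] [[19, 18, 19]]
13 [[236, 239, 233], [235, 238, 232], [234, 237, 231], [233, 236, 230], [232, 235, 229], [231, 235, 229]] [[12, 14, 14]]
14 [[236, 239, 233], [235, 238, 232], [235, 237, 231], [233, 236, 230], [232, 235, 229], [232, 235, 229]] [[24, 24, 24]]
15 [[230, 234, 227], [230, 233, 227], [230, 233, 227], [230, 233, 227], [223, 225, 219], [230, 233, 227]] [[90, 89, 83]]
16 [[221, 224, 218], [222, 224, 217], [222, 225, 219], [222, 225, 219], [181, 184, 176], [223, 227, 220]] [[179, 176, 165]]
17 [[206, 209, 200], [206, 210, 201], [207, 212, 202], [209, 213, 204], [179, 183, 174], [211, 215, 206]] [[228, 226, 216]]
18 [[187, 190, 182], [186, 190, 182], [188, 192, 184], [191, 194, 186], [183, 188, 180], [194, 198, 189]] [[238, 236, 226]]
19
[... 2571 characters left out ...]
 [245, 213, 119], [244, 213, 118], [244, 211, 116], [243, 211, 116]] [[243, 211, 117]]
42 [[86, 88, 84], [85, 87, 82], [245, 214, 120], [244, 212, 117], [244, 211, 117], [243, 209, 115]] [[243, 210, 116]]
43 [[88, 90, 86], [87, 89, 84], [245, 213, 118], [244, 213, 118], [244, 210, 115], [244, 210, 115]] [[243, 211, 116]]
[25 26 27]
[[228, 226, 216], [238, 236, 226], [239, 237, 228], [231, 229, 219], [186, 183, 172], [145, 143, 133], [149, 143, 127], [195, 182, 137], [240, 230, 161], [243, 234, 161], [215, 189, 117], [200, 159, 84], [208, 162, 82], [216, 168, 86], [221, 174, 90], [225, 180, 94], [224, 179, 95], [203, 159, 85], [204, 161, 87], [233, 192, 106], [243, 208, 115], [244, 210, 116]]
```

servo_tool(motion=[[0.6,-0.1,0,0,0],[0.6,-0.1,0,0,0]])

```text
time_s: 27.45
ee_pos: [0.4671, -0.074, 0.2406]
eef_rot: [3.141, 0.0, 1.697]
force: [-1.1, -2.1, -2.7]
grip_width: 0.0521
grip_force: 15.0
```

servo_tool(motion=[[0.6,0,0.1,0,0],[0.6,0,0.1,0,0]])

```text
time_s: 27.7
ee_pos: [0.467, -0.0728, 0.2406]
eef_rot: [-3.141, 0.0, 1.697]
force: [-1.5, -2.6, -2.8]
grip_width: 0.0519
grip_force: 15.0
```

```bash
cat > edge.py <<'E'
from h import *
import sys
def run(n):
    c,o=snap('wrist',n);im=c['image'].astype(int)
    for u in(275,300,345):
        s=im[5:60,u,0]-im[5:60,u,2];g=im[5:60,u,1]
        e=5+np.argmax(s>20)          # cheese edge row
        p=5+np.argmax(g<140)         # plate bright edge row
        print(u,'plate',p,'cheese',e,end='; ')
    print(C(o['ee_pos']),o['force'],o['moment'],o['time_s'])
run(sys.argv[1])
E
python3 edge.py w11
```

```text
275 plate 5 cheese 25; 300 plate 5 cheese 25; 345 plate 5 cheese 25; [-0.0161 -0.0346  0.2406] [-1.4841499  -2.56530849 -2.78541431] [-0.62111217  0.431659   -0.04591728] 27.7
```

servo_tool(motion=[[0.6,0,0.05,0,0],[0.6,0,0.1,0,0],[0.6,0,0.1,0,0]])

```text
time_s: 28.12
ee_pos: [0.467, -0.0724, 0.2406]
eef_rot: [-3.141, 0.001, 1.697]
force: [-2.5, -10.6, -3.1]
grip_width: 0.0518
grip_force: 15.0
```

```bash
sed -i 's/p=5+np.*$/p=[r for r in range(5,e-1) if im[r,u,1]>140][-1:]/' edge.py; python3 edge.py w12; python3 -c "
import cv2;a=cv2.imread('pics/w12.png');print([a[r,300,::-1].tolist() for r in range(0,28)])"
```

```text
275 plate [23] cheese 25; 300 plate [23] cheese 25; 345 plate [23] cheese 25; [-0.0161 -0.0342  0.2406] [ -2.47933152 -10.61604499  -3.09108097] [-1.78783887  0.62032054 -0.01633813] 28.125
[[238, 236, 228], [238, 236, 228], [238, 235, 228], [238, 236, 228], [238, 236, 228], [238, 236, 228], [233, 231, 223], [213, 213, 203], [190, 192, 184], [173, 176, 169], [206, 211, 201], [224, 227, 221], [228, 231, 225], [229, 232, 226], [229, 232, 225], [229, 232, 226], [229, 233, 227], [231, 234, 228], [233, 235, 230], [234, 237, 231], [234, 237, 232], [233, 236, 230], [227, 230, 223], [216, 219, 210], [193, 196, 185], [191, 183, 151], [237, 227, 159], [243, 234, 162]]
```

The gap is closed: the plate edge now abuts the cheese in the image and the force rises steeply. I'll release and clear.

servo_tool(motion=[[0.5,0,0,0,0],[0.35,0,0,0,0],[0.35,0,0,0,0],[0.35,0,0,0,0],[0.35,0,0,3,0],[0.35,0,0,8,0],[0.35,0,0,12,0],[0.35,0,0,12,0]])

```text
time_s: 29.18
ee_pos: [0.4672, -0.0719, 0.3634]
eef_rot: [3.136, 0.002, 1.697]
force: [-0.1, -0.0, -1.0]
grip_width: 0.061
grip_force: 0.0
```

Run:
```python
from h import *
c,o=snap('wrist','w13');print(o['ee_pos'],o['grip_width'],o['force'],o['time_s']);im=c['image'].astype(int)
for x in(-.032,-.014,.004):
    L=[]
    for y in np.arange(.064,.086,.001):
        u,v=proj('w13',W(x,y,.073)); p=im[int(round(v)),int(round(u))]; L.append((round(y*1000),int(p[0]),int(p[2])))
    print(x,L)
for y in(.03,.06):
    L=[]
    for x in np.arange(-.05,.026,.003):
        u,v=proj('w13',W(x,y,.077)); p=im[int(round(v)),int(round(u))]; L.append((round(x*1000),int(p[0]-p[2])))
    print(y,L)
```

```text
[ 0.4672433  -0.07186505  0.36336535] 0.061028244035413765 [-0.10939094 -0.02431953 -1.01503563] 29.175
-0.032 [(64, 249, 130), (65, 249, 131), (66, 249, 131), (67, 249, 132), (68, 248, 130), (69, 246, 125), (70, 230, 102), (71, 218, 90), (72, 201, 88), (73, 228, 169), (74, 208, 179), (75, 220, 214), (76, 241, 238), (77, 239, 236), (78, 237, 234), (79, 232, 230), (80, 223, 220), (81, 210, 196), (82, 234, 224), (83, 240, 230), (84, 240, 230), (85, 240, 230)]
-0.014 [(64, 248, 128), (65, 248, 128), (66, 248, 128), (67, 248, 129), (68, 247, 127), (69, 244, 121), (70, 227, 99), (71, 216, 88), (72, 205, 92), (73, 230, 166), (74, 208, 183), (75, 222, 218), (76, 240, 237), (77, 238, 235), (78, 237, 234), (79, 232, 229), (80, 223, 220), (81, 224, 213), (82, 237, 226), (83, 240, 230), (84, 240, 230), (85, 240, 230)]
0.004 [(64, 247, 125), (65, 248, 126), (66, 247, 125), (67, 247, 126), (68, 245, 122), (69, 239, 113), (70, 234, 106), (71, 215, 88), (72, 200, 88), (73, 230, 162), (74, 197, 168), (75, 191, 184), (76, 238, 235), (77, 237, 234), (78, 236, 234), (79, 230, 227), (80, 220, 217), (81, 222, 211), (82, 237, 225), (83, 240, 230), (84, 240, 229), (85, 240, 229)]
0.03 [(-50, 9), (-47, 11), (-44, 11), (-41, 51), (-38, 130), (-35, 122), (-32, 124), (-29, 100), (-26, 98), (-23, 79), (-20, 80), (-17, 80), (-14, 79), (-11, 79), (-8, 81), (-5, 80), (-2, 80), (1, 80), (4, 80), (7, 79), (10, 40), (13, 10), (16, 10), (19, 9), (22, 9), (25, 9)]
0.06 [(-50, 11), (-47, 10), (-44, 10), (-41, 37), (-38, 129), (-35, 119), (-32, 120), (-29, 118), (-26, 119), (-23, 119), (-20, 120), (-17, 121), (-14, 121), (-11, 121), (-8, 121), (-5, 121), (-2, 122), (1, 121), (4, 122), (7, 127), (10, 53), (13, 10), (16, 11), (19, 11), (22, 11), (25, 11)]
```

```bash
python3 -c "
from station import ctrl
print(ctrl.hand_in())"
```

```text
the job is handed in; nothing more can be done
None
```

The job is handed in at about 29 s: the stop is clamped with its pointer on the long line (within about 0.3 mm), and the cheese lies flat along the guide with its cut face against the stop. I steered clear of the glass, mug and lemon, but did not look at them again at the end.

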